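# Close up the parts chest

## Robot

A 7-joint arm with a two-finger parallel gripper is mounted at the origin on the work surface. World frame = base frame: x ahead of the robot, y to its left, z up, the work surface at z = 0. Lengths are in m, angles in rad, forces in N, time in s.
With the tool pointing down it reaches from about 0.425 to 0.875 m from the base axis. Payload 4.7 kg.
Tool frame: the origin (TCP) lies on the centre line of the jaws, within the pads' length; the fingertips stand 8 mm ahead of it and the grasp point (between the pads) lies 11 mm behind it; z points along the fingers, y is the direction in which the jaws open and shut (so a half turn about z gives the same grasp; the last joint's range is limited). The gripper opens to 87 mm and grips with 3 to 60 N. Pads are 19 mm wide; open, the fingers measure 117 mm over their backs; the gripper's body (75 mm by 190 mm) begins 51 mm behind the grasp point.
Start: joints at [-1.127, 0.321, -0.07, 1.45, 0.023, 1.371, -0.057], TCP at [0.271, 0.591, 0.231] pointing down, gripper open.
Joint ranges: [-2.86, 2.86], [-0.3, 2.09], [-1.38, 1.24], [0.06, 2.45], [-1.56, 4.7], [0.09, 2.05], [-2.69, 2.69]. Speed limits (rad/s): [2.57, 2.57, 3.14, 3.14, 3.14, 3.14, 3.14].

## Interface

Orientations are given as a rotation vector (axis times angle).
In Python, from bench import status, optics, order gives the robot as it stands.
- The arm moves only by the tool step_arm, never from a script. Its argument "rows" is a list of rows, each a list of 3 entries, a list of its own where there are three numbers: the turn, a rotation vector about the tool's x, y, z in degrees, then the shift along the tool's x, y, z in mm, then the finger opening in mm, from 0 to 87. A call has 1 to 12 rows; each row shifts and turns the pose as measured when the row begins, along the tool's axes as they then stand; what a row does not reach is not made up. A row lasts 1/12 s, in which the tool goes at most 41.7 mm and 7.16 degrees, less where a joint would pass 70% of its speed; a pose out of reach is approached as far as the arm can. A call is refused whole if a number of a shift passes 41.7 or a number of a turn 7.16, either way. A call with a gripper value outside its range is refused whole. The fingers move at their own pace and stop on an object; "grip_force" is the grip in N (left out, the last holds). Time passes only in rows, so rows that do not move let the fingers close. It gives the time, the measured TCP pose, the force and the opening at its end, in the units of the state.
- status.get_state(): the state, without advancing time (a new reading comes with each control period).
- optics.get_image(name): name is "scene" or "top" or "wrist"; returns a dict with "frame" (400x640x3 uint8, red, green, blue), "range_z" (400x640 float32, m along the optical axis (not along the pixel's ray), 0 where there is no reading), "K" (3x3 intrinsics, pixels), "k1" (the pictures are not rectified: a ray, as slopes to the right and down, at radius r is drawn at 1 + k1 r^2 times it, then the intrinsics apply), "R" (3x3) and "t" (3): a world point X has camera coordinates R X + t. Camera axes: x right, y down, z forward; pixel columns grow to the right and rows downward; lengths in m; the calibration is good to about 2 mm. A picture is of the moment at which its call begins.
- order.close_job(): hands the job in, once; it reports no verdict.
The state is a dict: "time": time; "joint_positions": joint angles; "qd": joint speeds; "joint_torque": joint torques, N m; "position": TCP position; "tool_rot": TCP orientation; "ft_force": force on the tool from outside, world axes, zero at the start; "torque": the same for the moment, N m; "grip_width": opening from 0.0 (shut) to 1.0 (fully open).
Only numpy, scipy, OpenCV 4.12 (cv2) and the standard library are available. Lean on these libraries where they do the work, as an engineer would, in place of code of your own. Each camera call takes 0.05 s, during which the arm holds its last target.

## Task

Close up the steel parts chest using only pushes of the fingertips: first push both of its drawers fully home while the lid is still standing open, then push the lid over and down until it is flush shut. Be gentle, letting neither drawers nor lid slam; grasp nothing, do not pull the drawers out any further, and leave the jar, can, carton and wrench where they are.

Things in the scene. Friction and masses are not known exactly. Their poses are not given: they have to be found in the camera images.
- chest: Grey-green steel parts chest, fixed to the bench: 200 mm deep (its x), 240 mm wide (its y), 115 mm high without the lid. Origin under its centre, at bench height; its z is up. The two drawers, side by side, slide out of its -x side, which faces roughly to the robot's left (world +y); the lid hinges on its +x side.
- drawer_l (a joint): Opening in m of the drawer on the +y half of the chest: 0 is fully home, 0.14 fully out; starts 0.03 to 0.09. It slides along the chest's x: pushing to the chest's +x shuts it. Mass about 0.6 kg, runs with about 1.5 N of friction and a little damping, and stays where it is left.
- drawer_r (a joint): The same for the drawer on the -y half of the chest.
- drawer_l_pull (a point): Middle of the outer (-x) face of the aluminium finger pull on drawer_l: an upright strip 70 mm wide along the chest's y and 18 mm tall (61 to 79 mm above the bench; this point is at 70 mm), standing 14 mm proud of the drawer's flat grey front. With the drawer home it lies at x = -126 mm in the chest's frame, y = +58 mm. The front is 114 mm wide and reaches from 9 to 103 mm above the bench. Axes as the chest's.
- drawer_r_pull (a point): The same on drawer_r; chest y = -58 mm.
- chest_lid (a joint): Angle of the lid in rad: 0 is shut and flush on the chest, 1.57 stands upright, the stop is at 1.9 (leaning back); starts 1.45 to 1.8. A stiff friction hinge (about 0.75 N m) holds the 0.45 kg lid wherever it is left, so it must be pushed the whole way down.
- lid_hinge (a point): Middle of the lid's hinge line, which runs along the chest's y, at chest x = +100 mm and 115.5 mm above the bench. Its axes turn with the lid (as the chest's when shut).
- lid_edge (a point): Middle of the lid's free edge, on its outer face. The lid is a slab 222 mm long from hinge to this edge, 244 mm wide and 14 mm thick, with a 23 mm lip hanging from its free edge on the inner side. Shut, its outer face is level, 129.5 mm above the bench, with this edge on the drawers' side; open, the outer face looks away from the drawers, to the chest's +x. Axes turn with the lid (its z is the outer face's normal).
- jar: Amber glass jar with a white cap, 60 mm across, 95 mm high, loose, upright. Origin under its centre. Leave alone.
- can: Steel can with an ochre label, 66 mm across, 100 mm high, loose, upright. Origin under its centre. Leave alone.
- carton: Small cardboard carton 75 x 60 x 50 mm, loose. Origin under its centre. Leave alone.
- wrench: Steel wrench 160 mm long, lying flat on the bench out beyond the drawers. Origin under its middle, long axis its x. Leave alone.

How it is judged:
On the way, in this order (a step that is already met when the one before it is completed fails the run):
1. both drawers fully home (within 5 mm) while the lid still stands open (above 0.9 rad) (value of joint each of drawer_l, drawer_r below 0.005 m and value of joint chest_lid above 0.9 rad), for 0.2 s.
2. the lid shut (within 0.03 rad) over the closed drawers (value of joint each of drawer_l, drawer_r below 0.005 m and value of joint chest_lid below 0.03 rad), for 0.2 s.
At the end, for the whole second after the job is handed in: Both drawers within 5 mm of fully home, the lid within 0.03 rad (about 7 mm at its edge) of shut, and the bystanders at rest within 20 mm of where they were (all of step 2 and linear speed of each of jar, can, carton, wrench below 0.02 m/s and distance of each of jar, can, carton, wrench from where it was at the start of the episode below 0.02 m); the robot touches nothing.
It fails at once if the jar, can, carton or wrench moved by more than 20 mm, lifted or tipped (distance of any of jar, can, carton, wrench from where it was at the start of the episode above 0.02 m or angle between any of jar, can, carton, wrench's own z axis and vertical above 0.3 rad).
It fails at once if the lid, a drawer front or its pull taken between the fingers (grasp point inside it) ((x of the grasp point in the frame of lid_edge between -0.003 and 0.2 m and y of the grasp point in the frame of lid_edge between -0.122 and 0.122 m and z of the grasp point in the frame of lid_edge between -0.013 and -0.001 m) or (x of the grasp point in the frame of drawer_l_pull between -0.001 and 0.006 m and y of the grasp point in the frame of drawer_l_pull between -0.035 and 0.035 m and z of the grasp point in the frame of drawer_l_pull between -0.01 and 0.012 m) or (x of the grasp point in the frame of drawer_l_pull between 0.015 and 0.026 m and y of the grasp point in the frame of drawer_l_pull between -0.055 and 0.055 m and z of the grasp point in the frame of drawer_l_pull between -0.06 and 0.036 m) or (x of the grasp point in the frame of drawer_r_pull between -0.001 and 0.006 m and y of the grasp point in the frame of drawer_r_pull between -0.035 and 0.035 m and z of the grasp point in the frame of drawer_r_pull between -0.01 and 0.012 m) or (x of the grasp point in the frame of drawer_r_pull between 0.015 and 0.026 m and y of the grasp point in the frame of drawer_r_pull between -0.055 and 0.055 m and z of the grasp point in the frame of drawer_r_pull between -0.06 and 0.036 m)).
It fails at once if a drawer pulled further out (beyond 105 mm) (value of joint any of drawer_l, drawer_r above 0.105 m).
It fails at once if a drawer slammed home (faster than 0.5 m/s over the last 20 mm) ((value of joint drawer_l below 0.02 m and velocity of joint drawer_l below -0.5 m/s) or (value of joint drawer_r below 0.02 m and velocity of joint drawer_r below -0.5 m/s)).
It fails at once if the lid slammed (faster than 3 rad/s over the last 0.3 rad) (value of joint chest_lid below 0.3 rad and velocity of joint chest_lid below -3 rad/s).
It also fails if it takes over 70 s, if anything falls off the work surface, if the arm or the gripper's body presses on something with over 40 N, if the wrist force passes 120 N, or if a joint passes its speed limit or range.

## Working session

There is one attempt and no reset: what is moved stays moved. The work goes in short steps, Python scripts to look and compute and a tool call to move; the robot and the scene stay as the last step left them, time stands still between calls to the robot, and variables do not carry over. Pictures are saved under pics/ and viewed, and the job is handed in when it is done.

Besides the shell and the picture viewer there is one more tool, called after "Call:" by a JSON object that holds its "name" and its "arguments", one argument or row to a line. step_arm: Moves the arm, as the interface text tells. Its arguments: {"type":"object","properties":{"rows":{"type":"array"},"grip_force":{"type":"number"}},"required":["rows"]}

```bash
mkdir -p pics; ls
python3 - <<'E'
from bench import status, optics
import cv2,numpy as np
s=status.get_state(); print(s)
for n in ("scene","top"):
    d=optics.get_image(n); cv2.imwrite(f"pics/{n}0.png",d["frame"][:,:,::-1]); np.savez(f"{n}0.npz",**d); print(n,d["K"],d["k1"],d["R"],d["t"])
E
```

```text
pics
{'time': 0.0, 'joint_positions': array([-1.12688391,  0.32186385, -0.07007527,  1.45165873,  0.02259985,
        1.37077412, -0.05691099]), 'qd': array([-8.49052327e-05, -4.44143169e-05,  2.48044798e-04, -2.69149362e-04,
        1.00722210e-03,  9.26120611e-04,  5.52740590e-04]), 'joint_torque': array([ 2.07528051e-04, -4.91287744e+01, -4.04001307e-01, -3.12527490e+01,
       -6.39008288e-02,  4.37220780e-02,  1.72703194e-04]), 'position': array([0.27068619, 0.59037908, 0.22944305]), 'tool_rot': array([-6.69880342e-01, -3.06902203e+00,  2.97102913e-03]), 'ft_force': array([ 0.3593976 , -0.52457898,  0.27178333]), 'torque': array([-0.02245793,  0.02975878, -0.02511488]), 'grip_width': 1.0052531161898297}
scene [[408.20869109   0.         318.47743074]
 [  0.         408.20869109 210.3553733 ]
 [  0.           0.           1.        ]] -0.06616620365593674 [[-0.4021348   0.91557705 -0.00250391]
 [ 0.85743629  0.37563668 -0.35171024]
 [-0.32107726 -0.14358187 -0.93610557]] [ 0.26320756 -0.48401113  1.46341044]
top [[496.27302017   0.         321.88256957]
 [  0.         496.27302017 205.43008743]
 [  0.           0.           1.        ]] 0.03112403216986481 [[ 0.02819233 -0.99941851  0.01917923]
 [-0.99783325 -0.02927831 -0.05892012]
 [ 0.0594474  -0.01747657 -0.99807844]] [-0.05056105  0.59838033  1.48357146]
```

View pics/scene0.png

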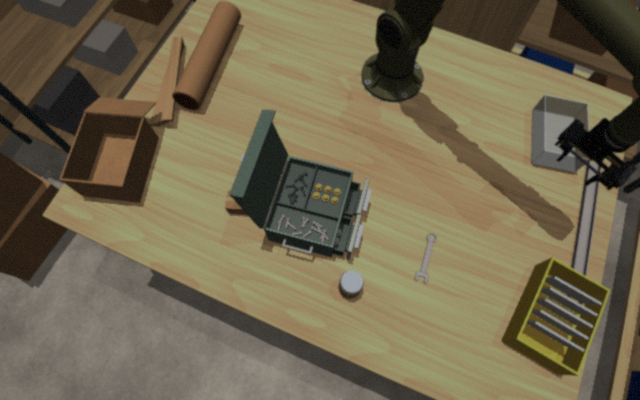

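View pics/top0.png

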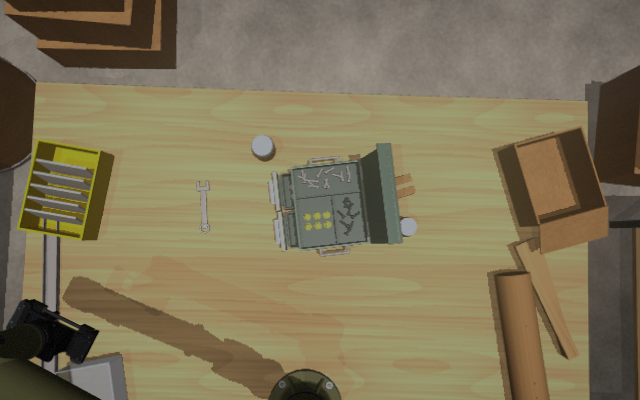

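The top view shows the chest at about (330,205), with the drawer fronts at x≈275-285 px and the lid standing at x≈385. The jar or can tops are at (262,147) and (408,227), and the wrench at (204,205). Next I'll measure these.

```bash
cat > h.py <<'E'
import numpy as np,cv2
def cloud(d):
    K,k1=d["K"],float(d["k1"]); Z=d["range_z"]
    v,u=np.mgrid[0:400,0:640].astype(float)
    pts=np.stack([u.ravel(),v.ravel()],1)[:,None,:]
    n=cv2.undistortPoints(pts,K,np.array([k1,0,0,0.]))[:,0]
    P=np.c_[n,np.ones(len(n))]*Z.reshape(-1,1)
    W=(P-d["t"])@d["R"]
    W[Z.ravel()==0]=np.nan
    return W.reshape(400,640,3)
def proj(d,X):
    c=np.atleast_2d(X)@d["R"].T+d["t"]; n=c[:,:2]/c[:,2:]; r2=(n**2).sum(1,keepdims=True)
    n=n*(1+float(d["k1"])*r2); return n@d["K"][:2,:2].T+d["K"][:2,2]
E
python3 - <<'E'
from h import *
np.set_printoptions(precision=3,suppress=True)
d=dict(np.load("top0.npz")); W=cloud(d)
for n in[(262,147),(408,227),(204,205),(275,185),(280,230),(287,210),(300,180),(384,150),(388,200),(395,240),(396,200),(350,160),(340,205),(403,180)]:
    print(n,W[n[1],n[0]])
im=d["frame"][110:290,190:450,::-1]
cv2.imwrite("pics/topc.png",cv2.resize(im,None,fx=3,fy=3,interpolation=cv2.INTER_CUBIC))
d=dict(np.load("scene0.npz"))
im=d["frame"][90:310,200:460,::-1]
cv2.imwrite("pics/scc.png",cv2.resize(im,None,fx=2.7,fy=2.7,interpolation=cv2.INTER_CUBIC))
E
```

```text
(262, 147) [0.757 0.145 0.102]
(408, 227) [ 0.54  -0.282  0.091]
(204, 205) [0.591 0.323 0.007]
(275, 185) [0.649 0.104 0.098]
(280, 230) [0.521 0.085 0.103]
(287, 210) [0.584 0.073 0.   ]
(300, 180) [0.667 0.033 0.086]
(384, 150) [ 0.719 -0.174  0.333]
(388, 200) [ 0.598 -0.185  0.338]
(395, 240) [ 0.503 -0.204  0.335]
(396, 200) [ 0.599 -0.205  0.335]
(350, 160) [ 0.744 -0.117 -0.004]
(340, 205) [ 0.598 -0.085  0.085]
(403, 180) [ 0.681 -0.272  0.05 ]
```

View pics/topc.png

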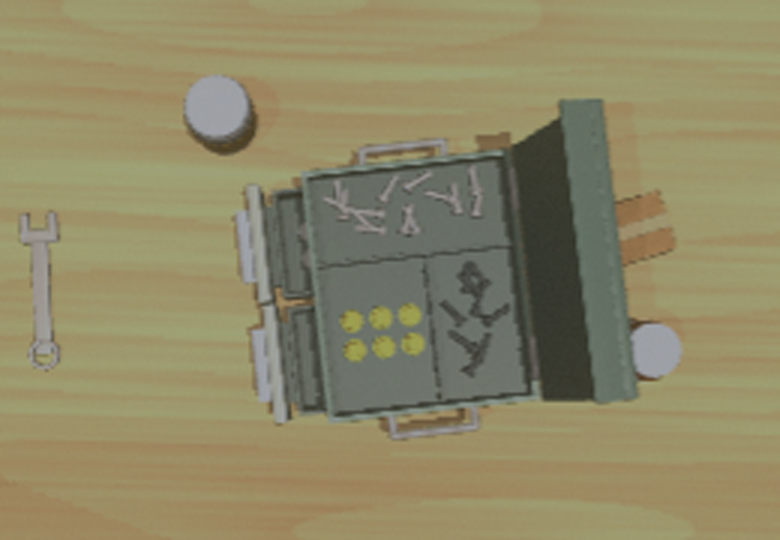

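View pics/scc.png

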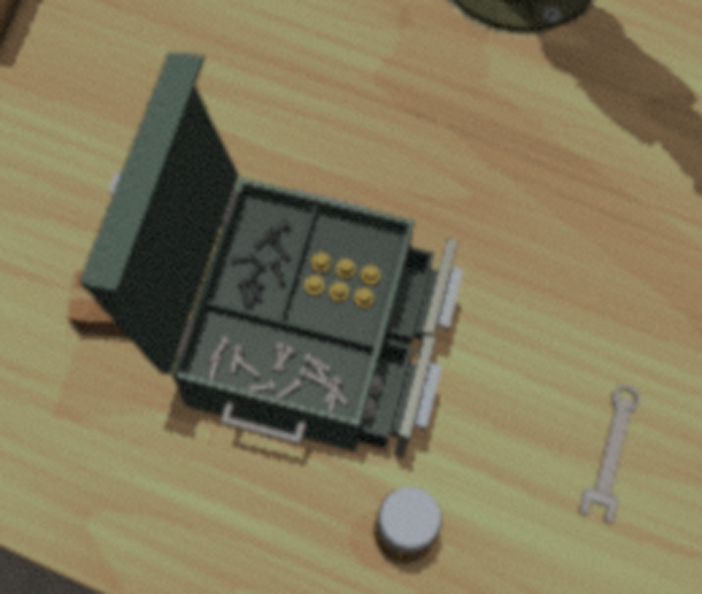

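Run:
```python
from h import *
np.set_printoptions(precision=4,suppress=True)
T=dict(np.load("top0.npz")); S=dict(np.load("scene0.npz"))
for nm,d in(("top",T),("scene",S)):
    W=cloud(d).reshape(-1,3)
    bx=(W[:,0]>.4)&(W[:,0]<.8)&(W[:,1]>-.3)&(W[:,1]<.2)
    B=W[bx]
    m=(B[:,2]>.110)&(B[:,2]<.121)&(B[:,1]<.07)&(B[:,1]>-.16)
    print(nm,"rim",m.sum(),B[m,2].mean()); r=cv2.minAreaRect(B[m,:2].astype(np.float32)); print(r,cv2.boxPoints(r))
    # drawer fronts/pulls
    m=(B[:,2]>.092)&(B[:,2]<.108)&(B[:,1]>.05)&(B[:,1]<.12)&(B[:,0]<.72)
    F=B[m]; 
    for lo,hi in((.4,.582),(.588,.72)):
        g=F[(F[:,0]>lo)&(F[:,0]<hi)]; print("front",len(g)); 
        if len(g)>5: r=cv2.minAreaRect(g[:,:2].astype(np.float32)); print(r,cv2.boxPoints(r),g.mean(0))
    m=(B[:,2]>.072)&(B[:,2]<.084)&(B[:,1]>.07)&(B[:,0]<.72)
    for g in [B[m&(B[:,0]<.585)],B[m&(B[:,0]>.585)]]:
        print("pull",len(g),g.mean(0) if len(g) else 0, g.min(0) if len(g) else 0,g.max(0)if len(g) else 0)
    m=(B[:,2]>.2); print("lid z range",B[m].min(0),B[m].max(0))
    L=B[(B[:,2]>.318)]
    r=cv2.minAreaRect(L[:,:2].astype(np.float32)); print("lidtop",r,cv2.boxPoints(r),L.mean(0))
    # inner lid plane
    m=(B[:,2]>.16)&(B[:,2]<.29)&(B[:,1]<-.08);P=B[m];c=P.mean(0);u,s,v=np.linalg.svd(P-c);print("plane",len(P),c,v[2],s[2]/len(P)**.5)
    for lab,c0 in(("A",(.757,.145)),("B",(.54,-.282))):
        g=W[(np.hypot(W[:,0]-c0[0],W[:,1]-c0[1])<.05)&(W[:,2]>.085)&(W[:,2]<.11)]; print(lab,len(g),cv2.minEnclosingCircle(g[:,:2].astype(np.float32)) if len(g) else 0,np.median(g[:,2]) if len(g) else 0)
    g=W[(W[:,0]>.5)&(W[:,0]<.8)&(W[:,1]>-.4)&(W[:,1]<-.12)&(W[:,2]>.03)&(W[:,2]<.06)]; print("carton",len(g),g.min(0) if len(g) else 0,g.max(0)if len(g) else 0)
```

```text
top rim 590 0.11446209616978709
((0.5971112251281738, -0.05366964638233185), (0.24002420902252197, 0.2030213326215744), 7.975063800811768) [[ 0.4642  0.0302]
 [ 0.4923 -0.1708]
 [ 0.73   -0.1375]
 [ 0.7019  0.0635]]
front 176
((0.5228083729743958, 0.08335326611995697), (0.11896362155675888, 0.012909316457808018), 8.897188186645508) [[0.463  0.0805]
 [0.465  0.0678]
 [0.5826 0.0862]
 [0.5806 0.0989]] [0.5229 0.0834 0.1015]
front 165
((0.642636775970459, 0.07783026248216629), (0.10183225572109222, 0.06258958578109741), 7.946629047393799) [[0.5879 0.1018]
 [0.5965 0.0398]
 [0.6974 0.0539]
 [0.6887 0.1159]] [0.6402 0.1007 0.1012]
pull 108 [0.5177 0.0954 0.0781] [0.4758 0.0706 0.0722] [0.5819 0.105  0.0834]
pull 100 [0.6321 0.1138 0.0779] [0.5851 0.0891 0.0728] [0.6865 0.1236 0.0839]
lid z range [ 0.4934 -0.22    0.2004] [ 0.7368 -0.1518  0.3442]
lidtop ((0.616261899471283, -0.18744373321533203), (0.24408945441246033, 0.03754230588674545), 8.097615242004395) [[ 0.4928 -0.1861]
 [ 0.4981 -0.2232]
 [ 0.7397 -0.1888]
 [ 0.7344 -0.1517]] [ 0.6153 -0.1868  0.3336]
plane 1159 [ 0.6114 -0.1703  
[... 1003 characters left out ...]
5 0.0839]
pull 116 [0.6359 0.1145 0.0796] [0.597  0.1036 0.0747] [0.6918 0.1251 0.084 ]
lid z range [ 0.4937 -0.2224  0.2   ] [ 0.7409 -0.1513  0.3425]
lidtop ((0.6166984438896179, -0.18858616054058075), (0.24714568257331848, 0.037602342665195465), 8.293662071228027) [[ 0.4917 -0.1878]
 [ 0.4971 -0.225 ]
 [ 0.7417 -0.1894]
 [ 0.7363 -0.1522]] [ 0.6238 -0.1868  0.3358]
plane 1913 [ 0.6247 -0.1723  0.2272] [-0.1348  0.9725  0.1898] 0.0014578858611590585
A 450 ((0.7656961679458618, 0.14705154299736023), 0.03279954195022583) 0.10057897936112141
B 14 ((0.5451996922492981, -0.3012402653694153), 0.015422637574374676) 0.09596667679706808
carton 203 [ 0.645  -0.3076  0.03  ] [ 0.7307 -0.1202  0.0596]
```

Call:
{"name": "step_arm", "arguments": {
  "rows": [
    [[0,0,7],[0,0,0],87],
    [[0,0,7],[0,0,0],87],
    [[0,0,7],[0,0,0],87],
    [[0,0,7],[0,0,0],87],
    [[0,0,7],[0,0,0],87],
    [[0,0,7],[0,0,0],87],
    [[0,0,7],[0,0,0],87],
    [[0,0,7],[0,0,0],87]
  ]
}}

```text
time: 0.77
position: [0.2697, 0.5877, 0.2239]
tool_rot: [2.059, 2.369, -0.017]
ft_force: [-0.9, -0.2, 0.2]
grip_width: 0.999
```

```bash
cat > g.py <<'E'
from bench import status
import numpy as np,sys
from scipy.spatial.transform import Rotation as Ro
np.set_printoptions(precision=4,suppress=True)
C=np.array([.5985,-.055,0]);a=np.deg2rad(8.0)
X=np.array([np.sin(a),-np.cos(a),0]);Y=np.array([np.cos(a),np.sin(a),0]);Z=np.array([0,0,1.])
Rc=np.stack([X,Y,Z],1)
def go(t=None):
    s=status.get_state();p=s["position"];R=Ro.from_rotvec(s["tool_rot"]).as_matrix()
    print("t",s["time"],"chest tcp",(p-C)@Rc,"F(chest)",Rc.T@s["ft_force"],"grip",s["grip_width"])
    D=np.stack([-X,Y,-Z],1)
    print("turn deg",np.rad2deg(Ro.from_matrix(R.T@D).as_rotvec()))
    if t is not None: print("shift mm",1000*R.T@(C+Rc@np.array(t)-p))
    return s
if __name__=="__main__": go([float(v) for v in sys.argv[1:4]] if len(sys.argv)>3 else None)
E
python3 g.py -.24 0 .23
```

```text
t 0.7667 chest tcp [-0.6823 -0.2362  0.2239] F(chest) [ 0.0919 -0.9696  0.2159] grip 0.9993475585778745
turn deg [-0.3525  0.561   0.0126]
shift mm [-442.3583  236.0686   -3.2074]
```

Call:
{"name": "step_arm", "arguments": {
  "rows": [
    [[0,0,0],[-34,18,0],87],
    [[0,0,0],[-34,18,0],87],
    [[0,0,0],[-34,18,0],87],
    [[0,0,0],[-34,18,0],87],
    [[0,0,0],[-34,18,0],87],
    [[0,0,0],[-34,18,0],87],
    [[0,0,0],[-34,18,0],87],
    [[0,0,0],[-34,18,0],87],
    [[0,0,0],[-34,18,0],87],
    [[0,0,0],[-34,18,0],87],
    [[0,0,0],[-34,18,0],87]
  ]
}}

```text
time: 1.68
position: [0.5158, 0.2395, 0.2178]
tool_rot: [-2.038, -2.386, 0.032]
ft_force: [1.3, 0.6, 0.4]
grip_width: 1.002
```

```bash
python3 g.py -.22 0 .071
```

```text
t 1.6833 chest tcp [-0.3031 -0.0409  0.2178] F(chest) [-0.4434  1.3349  0.3576] grip 1.0021663550813522
turn deg [-1.0141  0.5921  0.9968]
shift mm [-82.3423  42.0987 146.9657]
```

Call:
{"name": "step_arm", "arguments": {
  "rows": [
    [[-0.5,0.3,0.5],[-30,15,0],87],
    [[-0.5,0.3,0.5],[-30,15,0],87],
    [[0,0,0],[-20,10,10],87],
    [[0,0,0],[0,0,25],87],
    [[0,0,0],[0,0,25],87],
    [[0,0,0],[0,0,25],87],
    [[0,0,0],[0,0,25],87],
    [[0,0,0],[0,0,15],87],
    [[0,0,0],[0,0,0],87]
  ]
}}

```text
time: 2.43
position: [0.5757, 0.1442, 0.0874]
tool_rot: [2.085, 2.34, -0.003]
ft_force: [-0.5, -0.8, -1.0]
grip_width: 1.001
```

```bash
python3 g.py -.21 0 .071
```

```text
t 2.4333 chest tcp [-0.2004  0.0051  0.0874] F(chest) [ 0.7612 -0.5696 -1.0315] grip 1.0013229675788848
turn deg [ 0.2159  0.3903 -1.3901]
shift mm [ 9.5828 -5.4415 16.3093]
```

Clear of the pulls, which are at chest x≈-0.166. I'll finish the descent and check with a picture.

Call:
{"name": "step_arm", "arguments": {
  "rows": [
    [[0,0,-0.8],[3,-3,10],87],
    [[0,0,-0.8],[3,-3,7],87],
    [[0,0,0],[0,0,0],87]
  ]
}}

```text
time: 2.68
position: [0.5683, 0.1497, 0.0691]
tool_rot: [2.049, 2.372, -0.004]
ft_force: [-0.1, -0.2, 0.0]
grip_width: 1.0
```

```bash
python3 g.py -.135 0 .071
python3 - <<'E'
from bench import optics
import cv2
im=optics.get_image("scene")["frame"][90:310,200:460,::-1]
cv2.imwrite("pics/s1.png",cv2.resize(im,None,fx=2.7,fy=2.7,interpolation=cv2.INTER_CUBIC))
E
```

```text
t 2.6833 chest tcp [-0.2069 -0.0014  0.0691] F(chest) [ 0.2131 -0.1402  0.0401] grip 0.9996511590983364
turn deg [0.1494 0.4089 0.3652]
shift mm [-71.922    0.994   -1.3495]
```

View pics/s1.png

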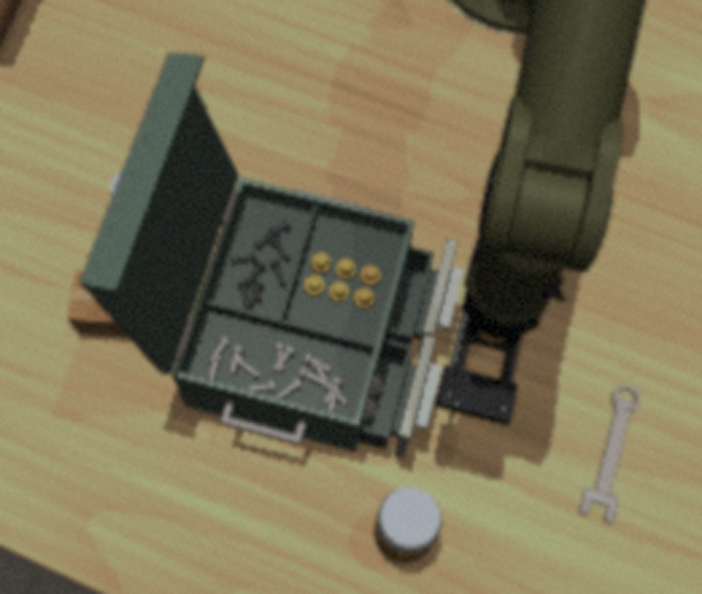

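The gripper (480,370) stands clear in front of both pulls (455,295 and 428,395), so I'll push.

Call:
{"name": "step_arm", "arguments": {
  "rows": [
    [[0,0,0],[-8,0,0],87],
    [[0,0,0],[-8,0,0],87],
    [[0,0,0],[-8,0,0],87],
    [[0,0,0],[-8,0,0],87],
    [[0,0,0],[-8,0,0],87],
    [[0,0,0],[-8,0,-1],87],
    [[0,0,0],[-8,0,0],87],
    [[0,0,0],[-8,0,0],87]
  ]
}}

```text
time: 3.4
position: [0.5798, 0.0878, 0.0746]
tool_rot: [2.046, 2.379, 0.013]
ft_force: [-0.3, 3.7, -2.1]
grip_width: 1.006
```

```bash
python3 g.py -.135 0 .071
```

```text
t 3.4 chest tcp [-0.144   0.0014  0.0746] F(chest) [-3.6561  0.2452 -2.1111] grip 1.0057415532856344
turn deg [ 0.507  -0.1231  0.6108]
shift mm [-9.0151 -1.517   3.5919]
```

Call:
{"name": "step_arm", "arguments": {
  "rows": [
    [[0,0,0],[-5,0,1],87],
    [[0,0,0],[-4,0,1],87],
    [[0,0,0],[-4,0,0],87],
    [[0,0,0],[-4,0,0],87]
  ]
}}

```text
time: 3.73
position: [0.5808, 0.0824, 0.0746]
tool_rot: [-2.044, -2.368, -0.035]
ft_force: [-1.9, 10.4, -1.9]
grip_width: 0.998
```

```bash
python3 g.py -.135 0 .071
```

```text
t 3.7333 chest tcp [-0.1385  0.0016  0.0746] F(chest) [-10.5933  -0.4712  -1.9124] grip 0.9976197818578427
turn deg [ 0.4656 -1.3944  0.4149]
shift mm [-3.571  -1.6512  3.4637]
```

Call:
{"name": "step_arm", "arguments": {
  "rows": [
    [[0,0,0],[-4,0,0],87],
    [[0,0,0],[-5,0,0],87],
    [[0,0,0],[-5,0,0],87]
  ]
}}

```text
time: 3.98
position: [0.5808, 0.0824, 0.0747]
tool_rot: [-2.03, -2.358, -0.054]
ft_force: [-3.3, 11.8, 0.1]
grip_width: 1.001
```

```bash
python3 g.py -.135 0 .071;python3 - <<'E'
from bench import optics
import cv2
im=optics.get_image("top")["frame"][110:290,190:450,::-1]
cv2.imwrite("pics/t2.png",cv2.resize(im,None,fx=3,fy=3,interpolation=cv2.INTER_CUBIC))
E
```

```text
t 3.9833 chest tcp [-0.1385  0.0016  0.0747] F(chest) [-12.1463  -1.6225   0.076 ] grip 1.001145065264432
turn deg [ 0.3914 -2.561   0.5402]
shift mm [-3.6493 -1.642   3.4795]
```

View pics/t2.png

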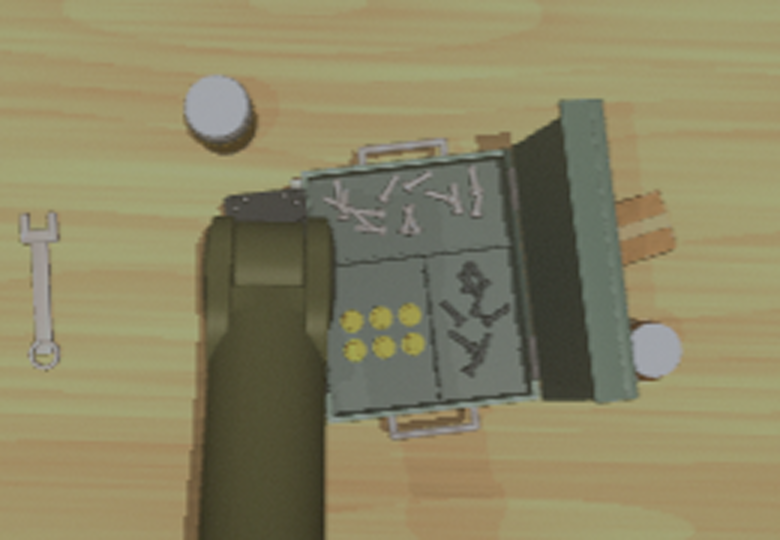

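The pushing stalled firmly, and in the picture the fronts look level with the chest edge (305,180). I'll back off and raise, then verify without the arm in the way.

Call:
{"name": "step_arm", "arguments": {
  "rows": [
    [[0,2,0],[15,0,0],87],
    [[0,0,0],[20,0,0],87],
    [[0,0,0],[20,0,-5],87],
    [[0,0,0],[20,0,-35],87],
    [[0,0,0],[0,0,-38],87],
    [[0,0,0],[0,0,-38],0],
    [[0,0,0],[0,0,-38],0],
    [[0,0,0],[20,-20,-38],0],
    [[0,0,0],[0,-30,-38],0],
    [[0,0,0],[0,-30,-38],0],
    [[0,0,0],[0,-30,-38],0],
    [[0,0,0],[0,0,-38],0]
  ]
}}

```text
time: 5.03
position: [0.4745, 0.1187, 0.4048]
tool_rot: [-2.045, -2.328, -0.051]
ft_force: [1.6, 0.2, 0.6]
grip_width: 0.557
```

```bash
python3 g.py -.135 0 .42;python3 - <<'E'
from bench import optics
from h import *
for n,b in(("top",(110,290,190,450)),("scene",(90,310,200,460))):
    d=optics.get_image(n)
    im=d["frame"][b[0]:b[1],b[2]:b[3],::-1]
    cv2.imwrite(f"pics/{n}3.png",cv2.resize(im,None,fx=2.7,fy=2.7,interpolation=cv2.INTER_CUBIC))
    from g import C,Rc
    P=(cloud(d).reshape(-1,3)-C)@Rc
    for s in(-1,1):
        m=(P[:,2]>.07)&(P[:,2]<.107)&(P[:,0]<-.1)&(P[:,0]>-.17)&(abs(P[:,1]-s*58)<1e9)&(s*P[:,1]>.01)&(s*P[:,1]<.11)
        g=P[m]; f=g[g[:,2]>.092];q=g[g[:,2]<.084]
        print(n,s,"front",len(f),np.median(f[:,0]) if len(f) else 0,"pull",len(q),np.median(q[:,0]) if len(q) else 0)
E
```

```text
t 5.0333 chest tcp [-0.1893 -0.0986  0.4048] F(chest) [0.0298 1.6239 0.5957] grip 0.5573503256255097
turn deg [-0.1807 -3.061  -0.6093]
shift mm [-52.3031  99.1228 -18.3469]
top -1 front 136 -0.10893740307183356 pull 110 -0.12209644053426472
top 1 front 133 -0.1091445488863135 pull 103 -0.12239613724410303
scene -1 front 121 -0.10760919520001097 pull 105 -0.12076431560644144
scene 1 front 135 -0.10836396935604942 pull 113 -0.12081248882552675
```

View pics/top3.png

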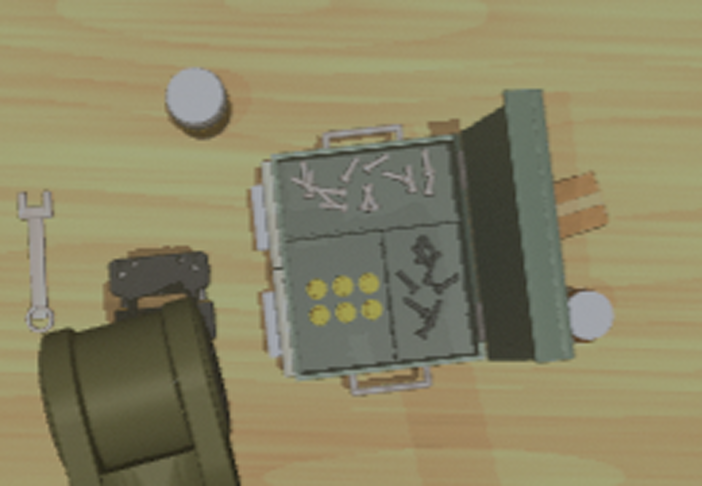

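View pics/scene3.png

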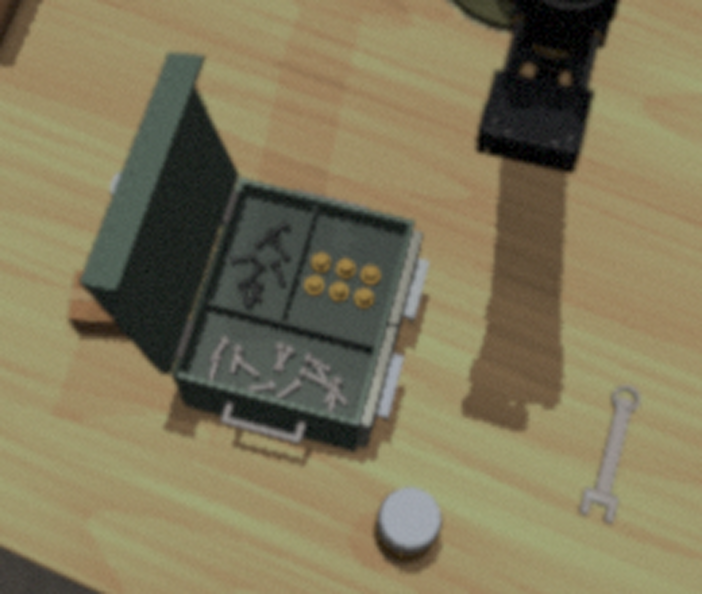

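The drawer fronts (275,260 in top3) now sit flush against the chest. Both pulls measure equal, at chest x≈-0.122 (mean of their top face), which matches fully home together with the 12 N stall. Next I'll cross above the lid with the fingers closed.

Call:
{"name": "step_arm", "arguments": {
  "rows": [
    [[0,-1.5,-0.3],[0,25,-12],0],
    [[0,-1.5,-0.3],[0,28,-15],0],
    [[0,0,0],[-10,28,-10],0],
    [[0,0,0],[-30,18,-5],0],
    [[0,0,0],[-36,0,0],0],
    [[0,0,0],[-36,0,0],0],
    [[0,0,0],[-36,0,0],0]
  ]
}}

```text
time: 5.72
position: [0.6054, -0.0218, 0.4531]
tool_rot: [2.043, 2.367, 0.009]
ft_force: [1.2, -0.0, -0.1]
grip_width: 0.016
```

```bash
python3 g.py .205 0 .425
```

```text
t 5.7167 chest tcp [-0.0319  0.0114  0.4531] F(chest) [ 0.1646  1.1411 -0.1408] grip 0.015978673128577668
turn deg [0.7834 0.4111 0.402 ]
shift mm [-236.6211  -13.5028   29.65  ]
```

Call:
{"name": "step_arm", "arguments": {
  "rows": [
    [[0,0,0],[-36,-4,0],0],
    [[0.4,0.3,0.4],[-36,-4,0],0],
    [[0,0,0],[-36,-4,0],0],
    [[0,0,0],[-36,0,0],0],
    [[0,0,0],[-36,0,0],0],
    [[0,0,0],[-36,0,0],0],
    [[0,0,0],[-30,0,0],0],
    [[0,0,0],[-8,0,0],0]
  ]
}}

```text
time: 6.38
position: [0.6235, -0.3112, 0.4517]
tool_rot: [2.08, 2.332, -0.029]
ft_force: [-0.6, -0.9, -0.4]
grip_width: 0.003
```

```bash
python3 g.py .205 0 .30
```

```text
t 6.3833 chest tcp [ 0.2572 -0.0109  0.4517] F(chest) [ 0.8194 -0.6768 -0.4054] grip 0.00325993072075637
turn deg [-0.1778  1.4214 -1.4481]
shift mm [ 56.1712   9.9954 150.3533]
```

Call:
{"name": "step_arm", "arguments": {
  "rows": [
    [[0,1.4,-1.4],[20,5,10],0],
    [[0,0,0],[20,5,25],0],
    [[0,0,0],[5,0,30],0],
    [[0,0,0],[0,0,30],0],
    [[0,0,0],[0,0,30],0],
    [[0,0,0],[0,0,25],0],
    [[0,0,0],[0,0,0],0]
  ]
}}

```text
time: 6.97
position: [0.6218, -0.2839, 0.2931]
tool_rot: [2.082, 2.343, -0.03]
ft_force: [-0.3, 0.9, -0.8]
grip_width: 0.007
```

```bash
python3 g.py .17 0 .30
python3 - <<'E'
from bench import optics
import cv2
im=optics.get_image("scene")["frame"][60:310,170:460,::-1]
cv2.imwrite("pics/s4.png",cv2.resize(im,None,fx=2.4,fy=2.4,interpolation=cv2.INTER_CUBIC))
E
```

```text
t 6.9667 chest tcp [ 0.2299 -0.0087  0.2931] F(chest) [-0.9237 -0.1542 -0.8262] grip 0.007249515989717602
turn deg [-0.5727  1.0296 -1.2383]
shift mm [59.9421  7.3648 -8.0895]
```

View pics/s4.png

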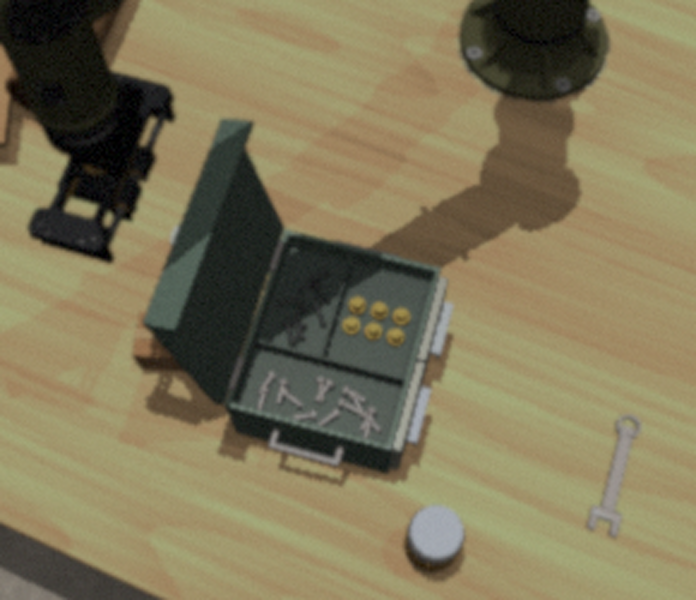

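The gripper (90,170) is behind the lid, clear of the carton and jar. I'll start the lid push.

Call:
{"name": "step_arm", "arguments": {
  "rows": [
    [[-0.5,1,-1.2],[15,3,-3],0],
    [[0,0,0],[15,3,-3],0],
    [[0,0,0],[15,2,-2],0],
    [[0,0,0],[12,0,0],0],
    [[0,0,0],[12,0,0],0],
    [[0,0,0],[12,0,0],0],
    [[0,0,0],[12,0,0],0],
    [[0,0,0],[12,0,0],0],
    [[0,0,0],[12,0,0],0]
  ]
}}

```text
time: 7.77
position: [0.6164, -0.1728, 0.3204]
tool_rot: [2.052, 2.339, 0.004]
ft_force: [-0.2, -3.4, 1.4]
grip_width: 0.004
```

```bash
python3 g.py .0573 0 .2964
```

```text
t 7.7667 chest tcp [0.1191 0.0013 0.3204] F(chest) [ 3.3179 -0.6392  1.4226] grip 0.004012426655749873
turn deg [ 1.2328  1.1877 -0.5174]
shift mm [62.2819 -2.3881 22.6335]
```

Call:
{"name": "step_arm", "arguments": {
  "rows": [
    [[0.5,0.5,0],[12,0,3],0],
    [[0.5,0.5,0],[12,0,4],0],
    [[0,0,0],[12,0,5],0],
    [[0,0,0],[12,0,5],0],
    [[0,0,0],[12,0,6],0]
  ]
}}

```text
time: 8.18
position: [0.6086, -0.1079, 0.2977]
tool_rot: [2.068, 2.356, 0.005]
ft_force: [0.5, -2.9, 3.3]
grip_width: 0.009
```

```bash
python3 g.py .0086 0 .2732
```

```text
t 8.1833 chest tcp [0.0538 0.0026 0.2977] F(chest) [2.9791 0.0615 3.3215] grip 0.009297304722304436
turn deg [ 0.3794  0.1517 -0.5578]
shift mm [45.2037 -3.2057 24.3226]
```

On the planned arc (θ≈1.2), so I'll carry on.

Call:
{"name": "step_arm", "arguments": {
  "rows": [
    [[0,0,0],[11,-1,6],0],
    [[0,0,0],[11,-1,7],0],
    [[0,0,0],[11,-1,8],0],
    [[0,0,0],[11,0,9],0]
  ]
}}

```text
time: 8.52
position: [0.5994, -0.0554, 0.2639]
tool_rot: [2.065, 2.363, 0.01]
ft_force: [1.1, -2.1, 2.9]
grip_width: 0.002
```

```bash
python3 g.py -.0311 0 .2368
```

```text
t 8.5167 chest tcp [0.0005 0.0009 0.2639] F(chest) [2.237  0.7654 2.8852] grip 0.0016334147972559905
turn deg [ 0.4088 -0.0957 -0.301 ]
shift mm [31.5683 -1.2138 27.1883]
```

Call:
{"name": "step_arm", "arguments": {
  "rows": [
    [[0,0,0],[10,0,8],0],
    [[0,0,0],[10,0,9],0],
    [[0,0,0],[9,0,11],0]
  ]
}}

```text
time: 8.77
position: [0.5941, -0.0221, 0.2315]
tool_rot: [2.064, 2.366, 0.008]
ft_force: [1.2, -0.7, 2.0]
grip_width: 0.002
```

```bash
python3 g.py -.0583 0 .19
```

```text
t 8.7667 chest tcp [-0.0332  0.0003  0.2315] F(chest) [0.8352 1.0944 2.0135] grip 0.0022088808509254493
turn deg [ 0.2668 -0.1155 -0.1944]
shift mm [25.0464 -0.5313 41.5859]
```

Call:
{"name": "step_arm", "arguments": {
  "rows": [
    [[0,0,0],[6,0,10],0],
    [[0,0,0],[6,0,10],0],
    [[0,0,0],[6,0,10],0],
    [[0,0,0],[5,0,10],0]
  ]
}}

```text
time: 9.1
position: [0.5893, 0.005, 0.1853]
tool_rot: [-2.062, -2.368, -0.004]
ft_force: [0.6, -1.8, 0.5]
grip_width: 0.009
```

```bash
python3 g.py -.0705 0 .1375
```

```text
t 9.1 chest tcp [-0.0607 -0.0007  0.1853] F(chest) [1.8459 0.3137 0.5385] grip 0.00928884515970268
turn deg [ 0.0613 -0.1788 -0.115 ]
shift mm [ 9.6637  0.6479 47.7861]
```

Call:
{"name": "step_arm", "arguments": {
  "rows": [
    [[0,0,0],[3,0,9],0],
    [[0,0,0],[3,0,9],0],
    [[0,0,0],[2,0,9],0],
    [[0,0,0],[1,0,8],0],
    [[0,0,0],[0,0,8],0]
  ]
}}

```text
time: 9.52
position: [0.5872, 0.0163, 0.1373]
tool_rot: [-2.06, -2.366, -0.003]
ft_force: [-19.8, -2.3, 83.4]
grip_width: 0.007
```

```bash
python3 g.py -.0705 0 .1375
```

```text
t 9.5167 chest tcp [-0.0722 -0.0013  0.1373] F(chest) [ -0.4512 -19.9171  83.4093] grip 0.007252961514964875
turn deg [-0.0641 -0.2673 -0.0984]
shift mm [-1.7156  1.2884 -0.2533]
```

The lid is on its stop, but the force rose to 83 N (limit 120), so I'm lifting off at once.

Call:
{"name": "step_arm", "arguments": {
  "rows": [
    [[0,0,0],[0,0,-8],0],
    [[0,0,0],[0,0,-15],0],
    [[0,0,0],[0,0,-30],0],
    [[0,0,0],[0,0,-35],0],
    [[0,0,0],[0,0,-35],0],
    [[0,0,0],[30,-10,-35],0],
    [[0,0,0],[35,-20,-30],0],
    [[0,0,0],[35,-30,0],0],
    [[0,0,0],[35,-35,0],0],
    [[0,0,0],[35,-35,0],0],
    [[0,0,0],[35,-35,0],0],
    [[0,0,0],[0,0,0],0]
  ]
}}

```text
time: 10.52
position: [0.4139, 0.1785, 0.3195]
tool_rot: [-2.064, -2.347, 0.008]
ft_force: [0.4, 0.1, -0.6]
grip_width: 0.006
```

```bash
python3 g.py
python3 - <<'E'
from bench import optics
from h import *
from g import C,Rc
for n,b in(("top",(110,290,190,450)),("scene",(90,310,200,460))):
    d=optics.get_image(n)
    im=d["frame"][b[0]:b[1],b[2]:b[3],::-1]
    cv2.imwrite(f"pics/{n}5.png",cv2.resize(im,None,fx=2.7,fy=2.7,interpolation=cv2.INTER_CUBIC))
    W=cloud(d).reshape(-1,3);P=(W-C)@Rc
    m=(abs(P[:,0])<.095)&(abs(P[:,1])<.11)&(P[:,2]>.09)&(P[:,2]<.2);g=P[m]
    A=np.c_[g[:,:2],np.ones(len(g))];k=np.linalg.lstsq(A,g[:,2],rcond=None)[0];print(n,"lid plane",len(g),k,"angle",-k[0], "z edges",np.median(g[g[:,0]<-.08,2]),np.median(g[g[:,0]>.08,2]))
    for s in(-1,1):
        q=P[(P[:,2]>.055)&(P[:,2]<.084)&(P[:,0]<-.1)&(P[:,0]>-.17)&(s*P[:,1]>.02)&(s*P[:,1]<.1)]
        print(s,"pull",len(q),np.median(q[:,0]) if len(q) else 0)
    for lab,c0 in(("A",(.764,.147)),("B",(.543,-.278))):
        g=W[(np.hypot(W[:,0]-c0[0],W[:,1]-c0[1])<.05)&(W[:,2]>.085)&(W[:,2]<.11)]; print(lab,len(g),cv2.minEnclosingCircle(g[:,:2].astype(np.float32)) if len(g) else 0)
E
```

```text
t 10.5167 chest tcp [-0.257  -0.1503  0.3195] F(chest) [-0.0935  0.3844 -0.5927] grip 0.006340773288886158
turn deg [-0.7963 -0.4966 -0.663 ]
top lid plane 5279 [-0.0027 -0.0012  0.1291] angle 0.00273103127869534 z edges 0.1289922118450928 0.12850399790260375
-1 pull 13 -0.1279876371028749
1 pull 15 -0.12785584631172447
A 385 ((0.7627220153808594, 0.14642173051834106), 0.03273111581802368)
B 272 ((0.5425103306770325, -0.2786431610584259), 0.026759473606944084)
scene lid plane 4801 [-0.0023 -0.0011  0.1312] angle 0.002317813477961212 z edges 0.13126255835377781 0.13036547725377712
-1 pull 38 -0.12584076980794806
1 pull 40 -0.12612211451748473
A 449 ((0.7659686207771301, 0.14770856499671936), 0.03282129019498825)
B 231 ((0.5454874038696289, -0.28040173649787903), 0.02781905233860016)
```

View pics/top5.png

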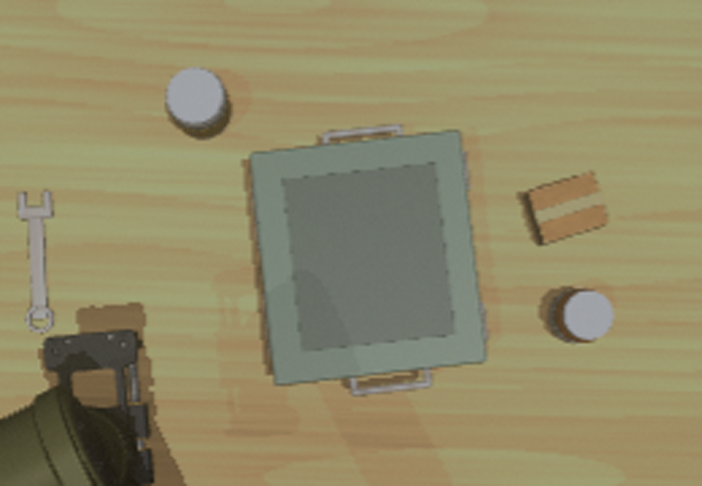

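View pics/scene5.png

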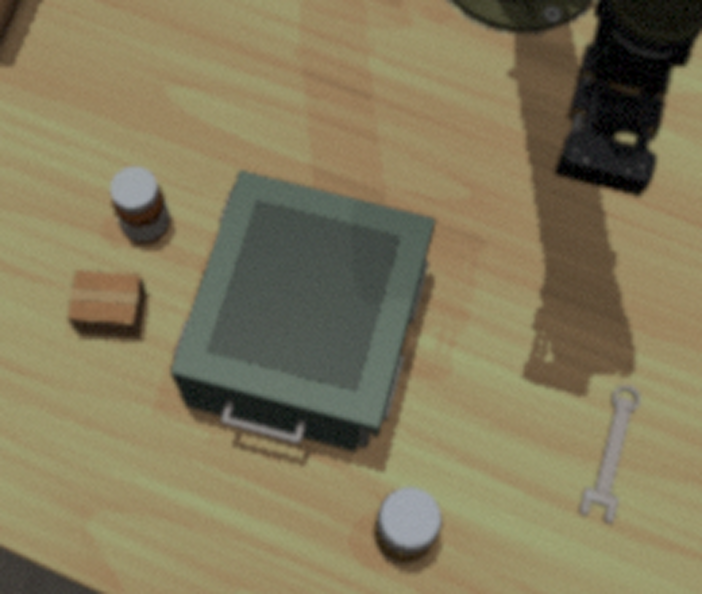

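The lid lies flat: its slope is under 0.003 rad and its face is at z≈0.129-0.131. The pulls are at chest x≈-0.126 (home), the bystanders are unmoved, and the arm is clear. I'm handing the job in.

```bash
python3 -c "
from bench import order
print(order.close_job())"
```

```text
the job is handed in; nothing more can be done
None
```

The chest is closed, and I handed the job in after about 10.5 s of the 70 s allowed; no verdict was reported. I pushed both drawers home together with the open fingertips on their pulls. Then I closed the fingers and pushed the lid over from behind and down along its arc.

**Last checks before handing in:**
- **Lid:** it lies flat within 0.003 rad, with its outer face at 129 mm in one camera and 131 mm in the other.
- **Drawers:** both pulls measure x ≈ -126 to -128 mm in the chest's frame, against a home value of -126. They are level with each other to within 0.3 mm.
- **Bystanders:** the can measured within 1 mm of its start. So did the jar in the top camera; its first fix in the other camera was half hidden by the lid. The carton and wrench look unmoved in the pictures, but I did not measure them again.
- **Arm:** it stood clear of everything.

**Harder than intended:** when the lid reached its stop, the wrist force rose to 83 N at the end of that move, below the 120 N limit. I lifted off at once. I did not measure lid speed directly, but the last rows were commanded at about 0.1 m/s, roughly 0.6 rad/s at the lid.

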